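Get the heatsink from behind the bench stock

ROBOT

A 6-joint arm with a two-finger parallel gripper is mounted at the origin on the work surface. World frame = base frame: x ahead of the robot, y to its left, z up, the work surface at z = 0. Lengths are in m, angles in rad, forces in N, time in s.
With the tool pointing down it reaches from about 0.3 to 0.875 m from the base axis. Payload 6.4 kg.
Tool frame: the origin (TCP) lies on the centre line of the jaws, within the pads' length; the fingertips stand 22 mm ahead of it and the grasp point (between the pads) lies 3 mm ahead of it; z points along the fingers, y is the line along which they close (so a half turn about z gives the same grasp; the last joint's range is limited). The gripper opens to 85 mm and grips with 20 to 120 N. Pads are 22 mm wide; open, the fingers measure 114 mm over their backs; the gripper's body (76 mm by 85 mm) begins 54 mm behind the grasp point. The pads swing forward as they close: fully open they stand 13 mm farther back than shut.
Start: joints at [1.041, 0.181, 1.607, -0, 1.354, -0.206], TCP at [0.183, 0.545, 0.253] pointing down, gripper open.
Joint ranges: [-2.99, 2.99], [-0.89, 2.07], [0.3, 2.58], [-1.14, 4.28], [0, 2.63], [-3.12, 3.12]. Speed limits (rad/s): [2.57, 2.57, 3.01, 3.14, 3.14, 3.14].

INTERFACE

Orientations are given as a unit quaternion [w, x, y, z].
In Python, from bench import ctrl gives the robot as it stands. The module is installed in compiled form; this text tells all that it offers.
- The arm moves only by the tool servo_tool, never from a script. Its argument "commands" is a list of rows, each a list of 3 entries, a list of its own where there are three numbers: the shift along the tool's x, y, z in mm, then the turn about the tool's z in rad, then the finger opening in mm, from 0 to 85.4. In form: [[[dx, dy, dz], turn, jaw], ...]. A call has 1 to 20 rows; each row shifts and turns the commanded pose from where the row before left it, along the tool's axes as they then stand; what a row does not reach is not made up. A row lasts 1/8 s, in which the tool goes at most 62.5 mm and 10.7 degrees, less where a joint would pass 70% of its speed; a pose out of reach is approached as far as the arm can. A call with a gripper value outside its range is refused whole. The fingers move at their own pace and stop on an object; the grip force is fixed at half the most. Time passes only in rows, so rows that do not move let the fingers close. It gives the time, the measured TCP pose, the force, the opening and the grip force at its end, in the units of the state.
- ctrl.get_obs(): the state, without advancing time (a new reading comes with each control period).
- ctrl.camera(name): name is "scene" or "top"; returns a dict with "color" (400x640x3 uint8, red, green, blue), "z_map" (400x640 float32, m along the optical axis (not along the pixel's ray), 0 where there is no reading), "fx", "fy", "cx", "cy" (pixels), "R" (3x3) and "t" (3): a world point X has camera coordinates R X + t. Camera axes: x right, y down, z forward; pixel columns grow to the right and rows downward; lengths in m; the calibration is good to about 2 mm. A picture is of the moment at which its call begins.
- ctrl.hand_in(): hands the job in; it is judged then, once.
The state is a dict: "time_s": time; "q": joint angles; "dq": joint speeds; "joint_efforts": joint torques, N m; "eef_pos": TCP position; "eef_rot": TCP orientation; "wrist_force": force on the tool from outside, world axes, zero at the start; "torque": the same for the moment, N m; "opening": opening from 0.0 (shut) to 1.0 (fully open); "grasp_force": force on a finger pad.
Only numpy, scipy, OpenCV 4.12 (cv2) and the standard library are available. Lean on these libraries where they do the work, as an engineer would, in place of code of your own. Each camera call takes 0.05 s, during which the arm holds its last target. There are 200 camera calls.

TASK

Take the bottle, the solder reel and the transformer out of the front bays of the grey stock tray and stand all three on the dark rubber side mat, leaving the heatsink behind them alone until then. Next lay the heatsink, fins up, lengthwise in the middle of the white cradle between its two black end ribs, and only after that stand each of the three back upright in the middle of the very bay it came from, with the transformer square to the tray as it was. Do not tip them over, and leave the multimeter where it is.

Things in the scene. Friction and masses are not known exactly. Their poses are not given: they have to be found in the camera images.
- tray: Fixed grey tray, 180 (x) by 280 (y) mm; origin under its centre. Floor's upper face at z 6. Back rim (+x) 24 mm high, inner face x 84; side rims 14 high, inner faces y +-134; open front (-x). Three bays marked by flat white lines, centres x -35, y -82, 0, +82; bottle, reel, transformer each start at one centre, shuffled. Heatsink lies 10 to 16 mm behind them along y, at about x 23, y 0.
- bottle: Loose white plastic dispenser bottle, upright, body 50 mm diameter and straight to 85 mm height, then a shoulder and a 28 mm grey cap, 118 mm tall in all, about 0.18 kg; origin at the centre of its underside, z up.
- reel: Loose solder reel standing on its end, 64 mm tall: a lower flange 60 mm diameter 4 mm thick, metal winding 50 mm diameter, and an upper black flange 60 mm diameter from 48 to 64 mm height, about 0.35 kg; origin at the centre of its underside, z up.
- transformer: Loose transformer: dark steel core 50 (its x) by 30 (y) by 62 mm tall, copper-coloured coil 34 (x) by 46 (y) at 13 to 49 mm height, foot plate 50 by 46 by 4 mm, about 0.4 kg. The flat core sides facing +-x, 50 mm apart and 30 wide, run the full height. Origin: centre of its underside, z up; its x starts along the tray's x within 0.05 rad.
- heatsink: Loose aluminium heatsink, 180 (its x) by 36 (its y) by 24 mm tall, with fins upwards along its length and flat outer long sides 36 mm apart; about 0.25 kg; origin at the centre of its underside. Starts lying along the tray's y axis behind the other three, its underside on the tray floor.
- mat: Fixed dark rubber side mat, 280 (its x) by 120 (its y) by 4 mm thick, flat; origin under its centre on the bench (upper face at z 4 mm). Empty at the start, to the left or to the right of the tray.
- cradle: Fixed white assembly cradle on the other side of the tray: plate 220 (x) by 80 (y) by 6 mm thick, a black rib across each x end, 14 mm high from the bench, inner faces 200 mm apart; open along both long sides. Origin under its centre on the bench; the heatsink goes on the plate (z 6 mm) along its x, either way round, centre over centre.
- multimeter: Bystander, loose: yellow handheld multimeter lying on the bench between robot and tray, 85 (x) by 175 (y) by 36 mm, with a round black dial 8 mm higher; origin at the centre of its underside.
Mind the look-alikes: they are no part of the job. Leave any pink or purple look-alike of the reel alone.

How it is judged:
By the outcome, as a careful person would: the job done as asked, in the order asked, and still so for the second after the job is handed in, with the robot touching nothing.
It also fails if it takes over 141 s, if anything falls off the work surface, if the arm or the gripper's body presses on something with over 40 N, if the wrist force passes 120 N, or if a joint passes its speed limit or range.

## Working session

There is one attempt and no reset: what is moved stays moved. The work goes in short steps, Python scripts to look and compute and a tool call to move; the robot and the scene stay as the last step left them, time stands still between calls to the robot, and variables do not carry over. Pictures are saved under pics/ and viewed, at most 14 in all, crops included, and the job is handed in when it is done.

Besides the shell and the picture viewer there is one more tool, called after "Call:" as name([rows], argument=value, ...), one row to a line, values as JSON. servo_tool: Moves the arm, as the interface text tells. Its arguments: {"type":"object","properties":{"commands":{"type":"array"}},"required":["commands"]}

```bash
mkdir -p pics
cat > h.py <<'E'
from bench import ctrl
import numpy as np, cv2
def snap(n):
    c=ctrl.camera(n); return c
def save(c,fn,box=None,s=1):
    im=c['color'][:,:,::-1]
    if box: im=im[box[1]:box[3],box[0]:box[2]]
    im=cv2.resize(im,None,fx=s,fy=s,interpolation=cv2.INTER_CUBIC); cv2.imwrite('pics/'+fn,im)
def cloud(c):
    z=c['z_map']; v,u=np.mgrid[0:400,0:640]
    P=np.stack([(u-c['cx'])/c['fx']*z,(v-c['cy'])/c['fy']*z,z],-1)
    return (P-c['t'])@c['R']
E
python3 - <<'E'
from h import *
o=ctrl.get_obs(); print({k:np.round(v,3) for k,v in o.items()})
for n in('scene','top'):
    c=snap(n); save(c,n+'0.png'); np.savez(n+'0.npz',**c)
    print(n,c['fx'],c['cx'],c['cy'],c['R'].round(3),c['t'].round(3),-c['R'].T@c['t'])
E
```

```text
{'time_s': np.float64(0.0), 'q': array([ 1.041,  0.182,  1.608, -0.   ,  1.354, -0.206]), 'dq': array([ 0.001, -0.001,  0.002, -0.001,  0.001,  0.001]), 'joint_efforts': array([ 1.0000e-03, -4.4487e+01, -3.5134e+01, -0.0000e+00,  9.0000e-03,
        0.0000e+00]), 'eef_pos': array([0.183, 0.545, 0.252]), 'eef_rot': array([-0.   ,  0.161,  0.987, -0.001]), 'wrist_force': array([-0.307, -0.38 ,  0.209]), 'torque': array([ 0.006,  0.042, -0.003]), 'grasp_force': np.float64(0.0), 'opening': np.float64(1.0)}
scene 436.19459256709837 315.1690735824078 203.553710683772 [[ 0.408  0.913  0.002]
 [ 0.606 -0.269 -0.749]
 [-0.683  0.307 -0.663]] [-0.216 -0.324  1.382] [ 1.22805292 -0.31437151  0.67367848]
top 369.2628079031654 314.73215722407707 197.16463955327376 [[-0.027 -0.999 -0.025]
 [-0.994  0.03  -0.109]
 [ 0.11   0.021 -0.994]] [0.029 0.569 0.854] [ 0.47263703 -0.0063994   0.91083187]
```

View pics/scene0.png

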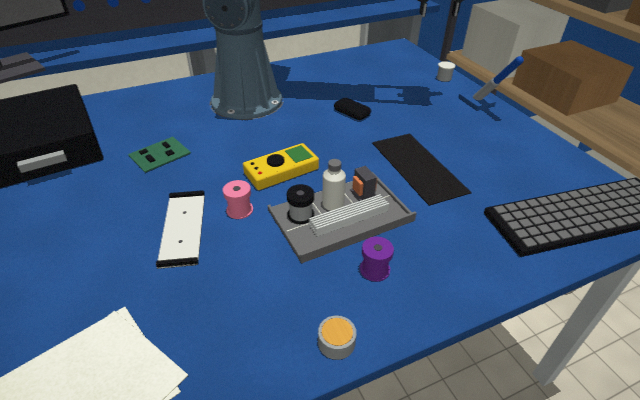

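View pics/top0.png

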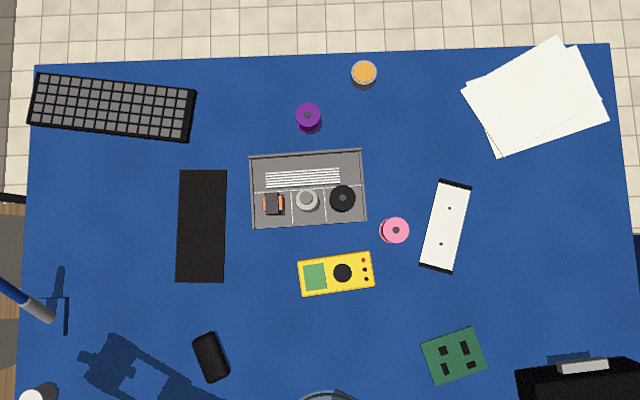

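Top view: the tray is near (307,190). The transformer is at (273,203), the bottle at (307,200), the reel at (342,198) and the heatsink at (303,177). The mat is at (201,226) to the left, the cradle at (445,226) to the right, and the multimeter at (337,273).

Run:
```python
from h import *
t=dict(np.load('top0.npz')); s=dict(np.load('scene0.npz'))
save(t,'c1.png',(240,140,375,235),5.9); save(t,'c2.png',(400,170,490,285),5); save(s,'c3.png',(260,150,425,265),4.8)
for n,c in(('top',t),('scene',s)):
    W=cloud(c); C=c['color'].astype(int); x,y,z=W[...,0],W[...,1],W[...,2]; ok=c['z_map']>0
    b=ok&(x>.3)&(x<.75)&(abs(y)<.2)
    print(n,'table z',np.median(z[b&(abs(z)<.012)&(C[...,2]>C[...,0]+40)]))
    def show(l,m):
        m=m&ok
        if m.sum()<5: print(l,m.sum());return
        pts=np.c_[x[m],y[m]].astype(np.float32)*1000
        r=cv2.minAreaRect(pts); print(l,m.sum(),'zmed',z[m].round(4).mean().round(4),'mean',pts.mean(0).round(1),'rect',np.round(r[0],1),np.round(r[1],1),round(r[2],1),'circ',np.round(cv2.minEnclosingCircle(pts)[0],1))
    g=C.sum(-1)
    reg=lambda a,bb,cc,d:(x>a)&(x<bb)&(y>cc)&(y<d)
    show('mat',reg(.25,.8,.15,.5)&(g<120)&(z<.02)&(z>-.01)&(abs(y-.3)<.12))
    show('cradle',reg(.25,.7,-.5,-.2)&(g>450)&(z<.02))
    show('cradleall',reg(.25,.7,-.5,-.2)&((g>450)|(g<100))&(z<.03)&(z>.003))
    show('ribs',reg(.3,.65,-.45,-.25)&(g<110)&(z<.03)&(z>.0105))
    show('cap',reg(.4,.65,-.2,.2)&(z>.112))
    T=reg(.4,.65,-.14,.17)
    show('z50-68',T&(z>.055)&(z<.072)&(y>0.03))
    show('z50-68r',T&(z>.060)&(z<.072)&(y<0.0)&(g<150))
    show('hs',T&(z>.024)&(z<.036)&(g>300))
    show('dmm',reg(.25,.47,-.15,.15)&(z>.03)&(z<.05))
```

```text
top table z -0.0017608823639289474
mat 4730 zmed 0.0034 mean [535.  302.7] rect [532.  299.6] [567.1 168.3] 9.6 circ [525.3 338.8]
cradle 3162 zmed 0.004 mean [ 517.4 -321.4] rect [ 573.8 -337.1] [160.2 386.4] 57.1 circ [ 554.5 -366.8]
cradleall 2530 zmed 0.0055 mean [ 502.1 -307.6] rect [ 562.2 -343. ] [132.6 390.8] 57.6 circ [ 548.  -365.3]
ribs 162 zmed 0.0126 mean [ 517.1 -311.6] rect [ 494.6 -299.1] [ 79.5 217.6] 72.7 circ [ 494.2 -300.8]
cap 131 zmed 0.1217 mean [558.8  31.2] rect [558.6  31.6] [25.9 25.8] 88.1 circ [559.4  31.2]
z50-68 309 zmed 0.0654 mean [554.7 110.9] rect [557.2  82.4] [ 49.8 101.8] 2.4 circ [552.6  80.6]
z50-68r 421 zmed 0.0682 mean [562.8 -51.1] rect [563.  -50.7] [55.2 57.7] 88.1 circ [562.7 -50.4]
hs 1459 zmed 0.031 mean [ 5.088e+02 -3.000e-01] rect [517.6   9.1] [296.4 179.6] 18.0 circ [517.5   9.3]
dmm 2661 zmed 0.0351 mean [388.6 -30.4] rect [388.5 -30.4] [ 84.3 174.2] 6.9 circ [388.5 -30.1]
scene table z 0.0014474492655017692
mat 3277 zmed 0.0066 mean [550.2 298.9] rect [528.9 300.1] [562.6 167.8] 9.6 circ [524.4 326.7]
cradle 2985 zmed 0.0068 mean [ 539.2 -339.3] rect [ 564.5 -351. ] [132.  384.7] 57.3 circ [ 553.7 -367.3]
cradleall 3205 zmed 0.0077 mean [ 533.6 -332.9] rect [ 564.2 -345.1] [135.8 392.4] 56.6 circ [ 548.4 -368.9]
ribs 265 zmed 0.0145 mean [ 520.3 -311.9] rect [ 494.1 -300.3] [ 78.7 220.7] 73.4 circ [ 493.7 -299.1]
cap 140 zmed 0.1224 mean [563.   29.6] rect [560.2  31.2] [26.2 28.9] 42.8 circ [559.1  30.5]
z50-68 355 zmed 0.0654 mean [562.1 101.4] rect [556.8  82.1] [ 53.4 104.8] 2.2 circ [562.8  81. ]
z50-68r 338 zmed 0.0694 mean [569.7 -53.9] rect [563.1 -51.2] [55.9 60.3] 66.7 circ [563.3 -50.7]
hs 1383 zmed 0.0305 mean [591.1  27.8] rect [514.6  16.9] [294.3 196. ] 17.7 circ [517.4   8.3]
dmm 1511 zmed 0.038 mean [396.1 -35.7] rect [388.5 -30.6] [ 87.7 174.7] 7.1 circ [388.1 -31.1]
```

View pics/c1.png

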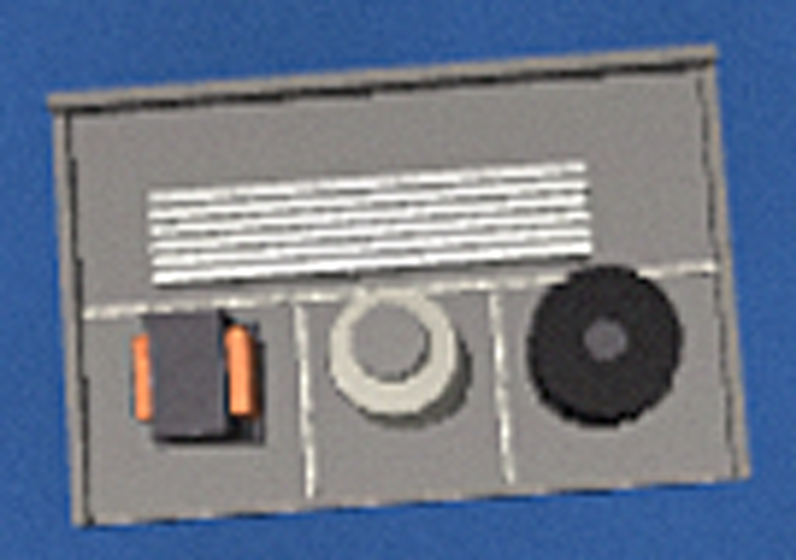

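View pics/c2.png

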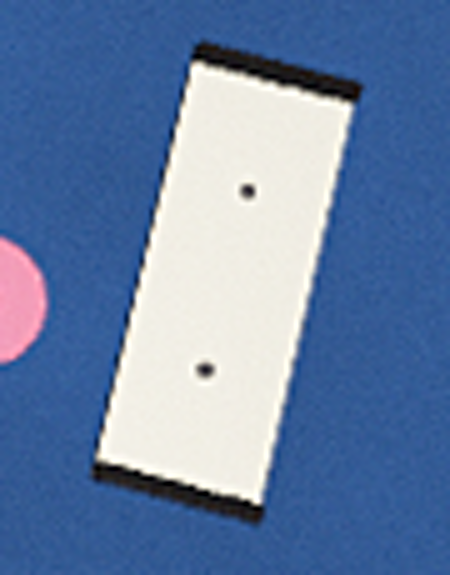

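View pics/c3.png

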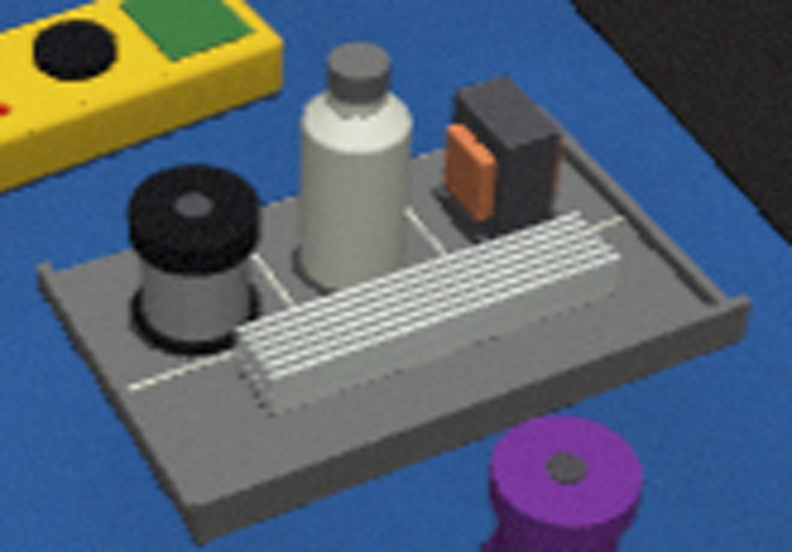

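c1 shows the tray, with rim corners at (47,97), (717,47), (77,525) and (749,477). c2 shows the cradle, with outer rib corners at (195,42), (362,85), (262,522) and (95,478). c3 confirms the bay order: reel at -y, bottle in the middle, transformer at +y. Next I fit poses jointly from both views.

```bash
cat > fit.py <<'E'
from h import *
from scipy.optimize import least_squares
def proj(c,X):
    p=X@c['R'].T+c['t']; return np.c_[p[:,0]/p[:,2]*c['fx']+c['cx'],p[:,1]/p[:,2]*c['fy']+c['cy']]
def crop2full(p,off,s): return (np.array(p,float)+.5)/s-.5+np.array(off)
def fit(obs,x0):  # obs: list of (cam, model pts mm, pixels); free x,y,yaw,dz
    def f(q):
        c,s=np.cos(q[2]),np.sin(q[2]); r=[]
        for cam,M,px in obs:
            M=np.array(M,float)/1000; W=np.c_[q[0]+c*M[:,0]-s*M[:,1],q[1]+s*M[:,0]+c*M[:,1],M[:,2]+q[3]]
            r.append((proj(cam,W)-px).ravel())
        return np.concatenate(r)
    r=least_squares(f,list(x0)+[0.]); return r.x,np.sqrt(np.mean(r.fun**2)),[f(r.x).reshape(-1,2)]
E
python3 - <<'E'
from fit import *
t=dict(np.load('top0.npz')); s=dict(np.load('scene0.npz'))
c1=lambda p:crop2full(p,(240,140),5.9); c2=lambda p:crop2full(p,(400,170),5); c3=lambda p:crop2full(p,(260,150),4.8)
def run(n,o,x0):
    q,e,r=fit(o,x0); print(n,(q[:2]*1000).round(1),'yaw',q[2].round(4),'dz',(q[3]*1000).round(1),'rms px',e.round(2))
    for a in o: print('   single',fit([a],x0)[0].round(4)) 
run('tray',[(t,[[90,140,24],[90,-140,24],[-90,140,7],[-90,-140,7]],c1([(47,97),(717,47),(77,525),(749,477)])),
 (s,[[90,-140,24],[90,140,24],[90,-140,0],[90,140,0],[-90,-140,14]],c3([(197,510),(748,300),(200,543),(745,330),(40,265)]))],(.59,.03,.05))
run('heatsink',[(t,[[18,90,30],[18,-90,30],[-18,-90,30],[-18,90,30]],c1([(150,190),(585,163),(592,253),(155,284)])),
 (s,[[-18,-90,30],[-18,90,30],[18,90,30],[18,-90,30]],c3([(235,330),(578,212),(620,255),(273,378)]))],(.62,.03,.05))
run('transf',[(t,[[25,15,68],[25,-15,68],[-25,-15,68],[-25,15,68]],c1([(142,318),(222,310),(229,432),(155,440)])),
 (s,[[-25,-15,68],[-25,15,68],[25,15,68],[25,-15,68]],c3([(455,95),(505,78),(562,135),(513,160)]))],(.56,.11,.05))
run('cradle',[(t,[[110,40,14],[110,-40,14],[-110,-40,14],[-110,40,14]],c2([(195,42),(362,85),(262,522),(95,478)]))],(.5,-.3,-.3))
# mat: full-image clicks, top view
run('mat',[(t,[[140,60,4],[140,-60,4],[-140,-60,4],[-140,60,4]],np.array([(179,170),(227.5,170.5),(224,283),(175,281.5)]))],(.5,.3,0))
E
```

```text
tray [593.6  32.2] yaw 0.0477 dz 2.8 rms px 0.66
   single [ 0.5949  0.032   0.0431 -0.005 ]
   single [5.909e-01 3.380e-02 5.120e-02 2.000e-04]
heatsink [618.6  41.5] yaw 0.0407 dz 2.8 rms px 0.36
   single [ 0.6193  0.0414  0.0361 -0.0022]
   single [0.6202 0.0409 0.0477 0.0046]
transf [555.2 113. ] yaw 0.0739 dz -2.0 rms px 0.49
   single [ 0.5571  0.1155  0.0694 -0.0241]
   single [0.5597 0.1108 0.0774 0.0019]
cradle [ 494.1 -302.6] yaw -0.2874 dz -10.8 rms px 0.42
   single [ 0.4941 -0.3026 -0.2874 -0.0108]
mat [511.5 298.4] yaw -0.0306 dz -10.1 rms px 0.57
   single [ 0.5115  0.2984 -0.0306 -0.0101]
```

Call:
servo_tool([
  [[0,0,0],0.1713,85],
  [[0,0,0],0.1713,85],
  [[0,0,0],0.1713,85],
  [[0,0,0],0.1713,85],
  [[0,0,0],0.1713,85],
  [[0,0,0],0.1713,85],
  [[0,0,0],0.1713,85],
  [[-45,35,5],0,66],
  [[-45,35,5],0,66],
  [[-45,35,5],0,66],
  [[-45,35,5],0,66],
  [[-45,35,5],0,66],
  [[-45,35,5],0,66],
  [[-45,35,5],0,66],
  [[-45,35,5],0,66],
  [[-45,35,5],0,66],
  [[-44.5,36,5],0,66],
  [[0,0,0],0,66],
])

```text
time_s: 2.35
eef_pos: [0.5567, 0.1097, 0.2023]
eef_rot: [-0.0, 0.692, 0.722, -0.0]
wrist_force: [-0.7, -0.7, 0.9]
opening: 0.771
grasp_force: 0.0
```

```bash
cat >> h.py <<'E'
from scipy.spatial.transform import Rotation as Ro
def to(x,y,z,jaw=None):
    o=ctrl.get_obs(); p=np.array(o['eef_pos'])*1000; q=o['eef_rot']; R=Ro.from_quat([q[1],q[2],q[3],q[0]]).as_matrix()
    a=np.arctan2(R[1,1],R[0,1]); 
    print('t',round(float(o['time_s']),2),'p',p.round(1),'jawang',a.round(4),'tilt',R[:2,2].round(4),'open',round(float(o['opening'])*85.4,1),'gf',o['grasp_force'].round(1),'q6',o['q'][5].round(2))
    print('  need tool shift',(R.T@(np.array([x,y,z])-p)).round(1), 'turn', None if jaw is None else round(a-jaw,4))
E
python3 -c "
from h import *
to(555.2,112.8,58,.0477)"
```

```text
Traceback (most recent call last):
  File "h.py", line 17, in to
    print('t',round(float(o['time_s']),2),'p',p.round(1),'jawang',a.round(4),'tilt',R[:2,2].round(4),'open',round(float(o['opening'])*85.4,1),'gf',o['grasp_force'].round(1),'q6',o['q'][5].round(2))
                                                                                                                                                   ^^^^^^^^^^^^^^^^^^^^^^
AttributeError: 'float' object has no attribute 'round'
```

```bash
sed -i "s/o\['grasp_force'\].round(1)/round(float(o['grasp_force']),1)/; s/o\['q'\]\[5\].round(2)/round(float(o['q'][5]),2)/" h.py
python3 -c "
from h import *
to(555.2,112.8,58,.0477)"
```

```text
t 2.35 p [556.7 109.7 202.3] jawang 0.043 tilt [-0.0007 -0.0006] open 65.9 gf 0.0 q6 -0.06
  need tool shift [  3.3  -1.3 144.3] turn -0.0047
```

Call:
servo_tool([
  [[3.3,-1.3,30],-0.0047,66],
  [[0,0,35],0,66],
  [[0,0,30],0,66],
  [[0,0,20],0,66],
  [[0,0,15],0,66],
  [[0,0,12.3],0,66],
  [[0,0,0],0,66],
  [[0,0,0],0,45],
  [[0,0,0],0,45],
  [[0,0,0],0,40],
  [[0,0,0],0,40],
  [[0,0,0],0,40],
  [[0,0,0],0,40],
])

```text
time_s: 3.98
eef_pos: [0.5547, 0.1163, 0.0622]
eef_rot: [0.001, 0.688, 0.725, 0.001]
wrist_force: [1.1, 1.2, 6.0]
opening: 0.575
grasp_force: 63.7
```

```bash
python3 -c "
from h import *
to(610,298,100,.0477)"
```

```text
t 3.98 p [554.7 116.3  62.2] jawang 0.0526 tilt [0.0025 0.0001] open 49.1 gf 63.7 q6 -0.06
  need tool shift [178.6  64.9 -37.7] turn 0.0049
```

Call:
servo_tool([
  [[0,0,-8],0,40],
  [[0,0,-16],0,40],
  [[0,0,-16],0,40],
  [[12,4,-5],0,40],
  [[24,9,0],0,40],
  [[32,12,0],0,40],
  [[32,12,0],0,40],
  [[32,12,0],0,40],
  [[26,9,0],0,40],
  [[16,5,0],0,40],
  [[8,2,0],0,40],
  [[0,0,0],0,40],
  [[0,0,0],0,40],
  [[0,0,0],0,40],
])

```text
time_s: 5.72
eef_pos: [0.609, 0.3005, 0.106]
eef_rot: [0.0, 0.689, 0.725, -0.0]
wrist_force: [-0.4, -0.4, -3.8]
opening: 0.573
grasp_force: 63.0
```

```bash
python3 -c "
from h import *
to(610,301,60.2,.0477)
c=snap('top');save(c,'p1.png',(150,130,350,280),4)"
```

```text
t 5.72 p [609.  300.5 106. ] jawang 0.0516 tilt [-0.0002 -0.0002] open 48.9 gf 63.0 q6 0.23
  need tool shift [ 0.4  1.  45.8] turn 0.0039
```

View pics/p1.png

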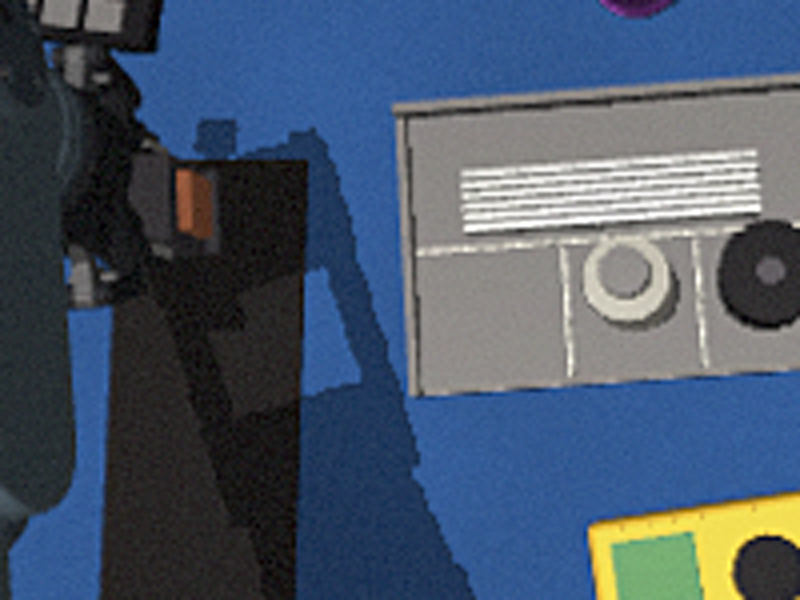

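The transformer is held over the mat at about (205,200) and its bay is empty. I'll lower it.

Call:
servo_tool([
  [[0,0,12],0,40],
  [[0,0,15],0,40],
  [[0,0,10],0,40],
  [[0,0,4],0,40],
  [[0,0,2],0,40],
  [[0,0,1],0,40],
  [[0,0,0],0,40],
  [[0,0,0],0,40],
])

```text
time_s: 6.78
eef_pos: [0.6092, 0.3014, 0.0624]
eef_rot: [0.0, 0.688, 0.725, 0.0]
wrist_force: [0.1, 0.1, -3.8]
opening: 0.58
grasp_force: 62.9
```

Call:
servo_tool([
  [[0,0,1],0,40],
  [[0,0,0.5],0,40],
  [[0,0,0.5],0,40],
  [[0,0,0],0,40],
])

```text
time_s: 7.28
eef_pos: [0.6089, 0.3014, 0.0602]
eef_rot: [-0.0, 0.688, 0.725, -0.0]
wrist_force: [-1.8, -0.5, -2.4]
opening: 0.571
grasp_force: 63.2
```

Call:
servo_tool([
  [[0,0,0.5],0,40],
  [[0,0,0],0,55],
  [[0,0,0],0,66],
  [[0,0,0],0,66],
  [[0,0,-10],0,66],
  [[0,0,-30],0,66],
  [[0,0,-45],0,70],
  [[-20,-5,-45],0,70],
  [[-45,-10,0],0,70],
  [[-50,-12,0],0,70],
  [[-50,-12,0],0,70],
  [[-50,-12,0],0,70],
  [[-35,-7,0],0,70],
  [[-17.7,-4.3,0],0,70],
  [[0,0,0],0,70],
  [[0,0,0],0,70],
  [[0,0,0],0,70],
  [[0,0,0],0,70],
])

```text
time_s: 9.52
eef_pos: [0.5608, 0.0317, 0.1894]
eef_rot: [-0.0, 0.688, 0.726, -0.0]
wrist_force: [0.0, -0.1, -0.9]
opening: 0.821
grasp_force: 0.0
```

```bash
python3 -c "
from h import *
to(559.4,31,80,.0477)
c=snap('scene');save(c,'p2.png',(250,110,490,270),3.3)"
```

```text
t 9.53 p [560.8  31.7 189.4] jawang 0.054 tilt [-0.0002  0.0001] open 70.2 gf 0.0 q6 -0.21
  need tool shift [ -0.6  -1.4 109.4] turn 0.0063
```

View pics/p2.png

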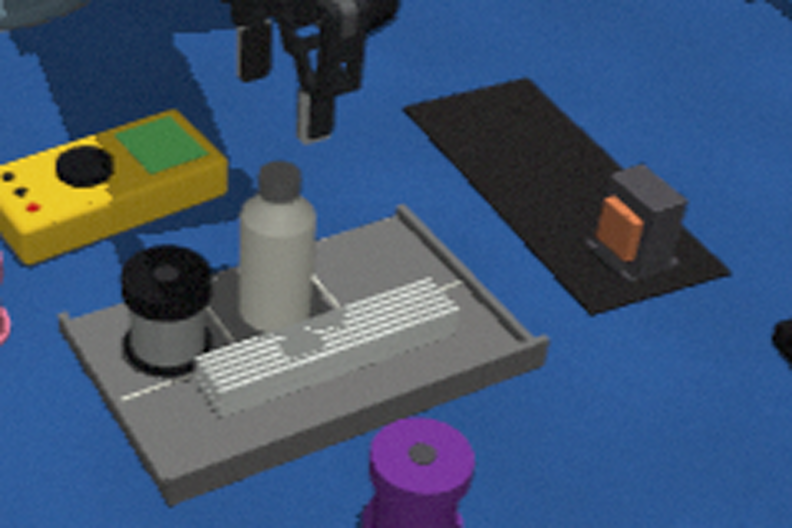

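The transformer is standing on the mat at (640,225), and the fingers are open above the bottle at (278,180). Now the bottle.

Call:
servo_tool([
  [[-0.6,-1.4,25],0.006,70],
  [[0,0,30],0,70],
  [[0,0,25],0,70],
  [[0,0,15],0,70],
  [[0,0,10],0,70],
  [[0,0,4],0,70],
  [[0,0,0],0,70],
  [[0,0,0],0,60],
  [[0,0,0],0,50],
  [[0,0,0],0,42],
  [[0,0,0],0,42],
  [[0,0,0],0,42],
  [[0,0,0],0,42],
])

```text
time_s: 11.2
eef_pos: [0.56, 0.03, 0.0816]
eef_rot: [0.001, 0.69, 0.723, 0.0]
wrist_force: [-1.9, -0.2, 5.9]
opening: 0.568
grasp_force: 62.1
```

```bash
python3 -c "
from h import *
to(511,300,120,.0477)"
```

```text
t 11.2 p [560.   30.   81.6] jawang 0.0467 tilt [ 0.0013 -0.0003] open 48.5 gf 62.1 q6 -0.2
  need tool shift [272.  -36.3 -38.5] turn -0.001
```

Call:
servo_tool([
  [[0,0,-8],0,42],
  [[0,0,-15],0,42],
  [[0,0,-12],0,42],
  [[12,-2,-3],0,42],
  [[24,-3,0],0,42],
  [[36,-5,0],0,42],
  [[42,-6,0],0,42],
  [[42,-6,0],0,42],
  [[40,-5,0],0,42],
  [[34,-4,0],0,42],
  [[22,-3,0],0,42],
  [[13,-2,0],0,42],
  [[7,0,0],0,42],
  [[0,0,0],0,42],
  [[0,0,0],0,42],
  [[0,0,12],0,42],
  [[0,0,12],0,42],
  [[0,0,8],0,42],
  [[0,0,3],0,42],
  [[0,0,0],0,42],
])

```text
time_s: 13.7
eef_pos: [0.5107, 0.3001, 0.0832]
eef_rot: [-0.0, 0.69, 0.723, -0.0]
wrist_force: [0.3, -0.7, -2.3]
opening: 0.569
grasp_force: 62.0
```

Call:
servo_tool([
  [[0,0,1],0,42],
  [[0,0,0],0,42],
])

```text
time_s: 13.95
eef_pos: [0.511, 0.3002, 0.0828]
eef_rot: [0.0, 0.69, 0.723, 0.0]
wrist_force: [-0.3, 0.2, -1.6]
opening: 0.568
grasp_force: 62.0
```

Call:
servo_tool([
  [[0,0,1],0,42],
  [[0,0,1],0,42],
  [[0,0,0.5],0,42],
  [[0,0,0.3],0,42],
  [[0,0,0],0,42],
])

```text
time_s: 14.58
eef_pos: [0.5108, 0.3001, 0.0797]
eef_rot: [-0.0, 0.69, 0.723, -0.0]
wrist_force: [-0.4, -0.4, -1.7]
opening: 0.567
grasp_force: 62.0
```

Call:
servo_tool([
  [[0,0,0.3],0,42],
  [[0,0,0],0,55],
  [[0,0,0],0,70],
  [[0,0,0],0,70],
  [[0,0,-10],0,70],
  [[0,0,-30],0,70],
  [[0,0,-40],0,80],
  [[-15,2,-20],0,80],
  [[-40,4,0],0,80],
  [[-52,5,0],0,80],
  [[-54,5.4,0],0,80],
  [[-54,5,0],0,80],
  [[-54,5,0],0,80],
  [[-44,5,0],0,80],
  [[-28,3,10],0,80],
  [[-12,1,20],0,80],
  [[0,0,0],0,80],
  [[0,0,0],0,80],
  [[0,0,0],0,80],
  [[0,0,0],0,80],
])

```text
time_s: 17.08
eef_pos: [0.5629, -0.0504, 0.1501]
eef_rot: [0.0, 0.69, 0.724, 0.0]
wrist_force: [0.9, 0.4, -0.2]
opening: 0.936
grasp_force: 0.0
```

```bash
python3 -c "
from h import *
to(563,-50.8,61,.0477)
c=snap('scene');save(c,'p3.png',(250,110,490,270),3.3)"
```

```text
t 17.07 p [562.9 -50.4 150.1] jawang 0.0477 tilt [ 0.001  -0.0004] open 79.9 gf 0.0 q6 -0.35
  need tool shift [-0.4 -0.  89.1] turn -0.0
```

View pics/p3.png

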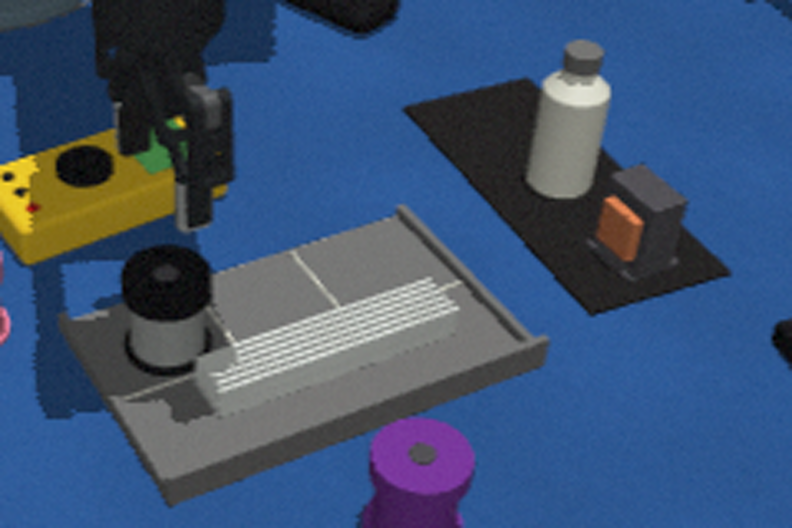

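The bottle at (570,130) and the transformer at (640,225) are both upright on the mat. The gripper is over the reel at (165,300).

Call:
servo_tool([
  [[-0.4,0,25],0,80],
  [[0,0,30],0,80],
  [[0,0,20],0,80],
  [[0,0,10],0,80],
  [[0,0,4],0,80],
  [[0,0,0],0,80],
  [[0,0,0],0,70],
  [[0,0,0],0,60],
  [[0,0,0],0,52],
  [[0,0,0],0,52],
  [[0,0,0],0,52],
  [[0,0,0],0,52],
])

```text
time_s: 18.62
eef_pos: [0.5633, -0.0514, 0.0616]
eef_rot: [0.001, 0.69, 0.723, 0.0]
wrist_force: [-0.3, 0.8, 4.8]
opening: 0.686
grasp_force: 63.9
```

```bash
python3 -c "
from h import *
to(414,301,120,.0477)"
```

```text
t 18.62 p [563.3 -51.4  61.6] jawang 0.0467 tilt [ 0.0015 -0.0004] open 58.6 gf 63.9 q6 -0.35
  need tool shift [ 359.  -132.6  -58.8] turn -0.001
```

Call:
servo_tool([
  [[0,0,-8],0,52],
  [[0,0,-15],0,52],
  [[0,0,-15],0,52],
  [[14,-5,-7],0,52],
  [[28,-10,0],0,52],
  [[42,-16,0],0,52],
  [[48,-18,0],0,52],
  [[48,-18,0],0,52],
  [[48,-18,0],0,52],
  [[44,-17,0],0,52],
  [[36,-13,0],0,52],
  [[25,-9,0],0,52],
  [[16,-6,0],0,52],
  [[10,-2.6,0],0,52],
  [[0,0,0],0,52],
  [[0,0,0],0,52],
  [[0,0,14],0,52],
  [[0,0,14],0,52],
  [[0,0,10],0,52],
  [[0,0,4],0,52],
])

```text
time_s: 21.12
eef_pos: [0.4128, 0.3007, 0.062]
eef_rot: [-0.0, 0.691, 0.723, -0.001]
wrist_force: [0.4, -0.3, -3.5]
opening: 0.68
grasp_force: 64.8
```

Call:
servo_tool([
  [[0,0,2],0,52],
  [[0,0,1],0,52],
  [[0,0,0],0,52],
])

```text
time_s: 21.5
eef_pos: [0.4137, 0.3013, 0.0607]
eef_rot: [0.0, 0.69, 0.723, 0.0]
wrist_force: [0.9, 0.3, -2.4]
opening: 0.688
grasp_force: 64.8
```

Call:
servo_tool([
  [[0,0,0.6],0,52],
  [[0,0,0.6],0,52],
  [[0,0,0],0,52],
])

```text
time_s: 21.88
eef_pos: [0.4136, 0.3013, 0.0596]
eef_rot: [0.0, 0.69, 0.723, 0.0]
wrist_force: [-1.7, -0.2, 2.6]
opening: 0.685
grasp_force: 65.4
```

Call:
servo_tool([
  [[0,0,0],0,62],
  [[0,0,0],0,75],
  [[0,0,0],0,75],
  [[0,0,-10],0,75],
  [[0,0,-30],0,75],
  [[0,0,-40],0,70],
  [[-20,4,-20],0,60],
  [[-42,30,0],0,58],
  [[-45,35,0],0,58],
  [[-45,35,0],0,58],
  [[-45,35,0],0,58],
  [[-40,30,0],0,58],
  [[-22,16,0],0,58],
  [[-10.5,7.4,0],0,58],
  [[0,0,0],0,58],
  [[0,0,0],0,58],
  [[0,0,0],0,58],
  [[0,0,0],0,58],
])

```text
time_s: 24.12
eef_pos: [0.6179, 0.0417, 0.1593]
eef_rot: [-0.0, 0.69, 0.724, 0.0]
wrist_force: [0.6, -0.6, 0.2]
opening: 0.682
grasp_force: 0.0
```

```bash
python3 -c "
from h import *
to(618.6,41.5,31,.041)
c=snap('scene');save(c,'p4.png',(250,110,490,270),3.3); np.savez('s4.npz',**c)
c=snap('top');np.savez('t4.npz',**c);save(c,'p4t.png',(160,130,380,290),3.6)"
```

```text
t 24.12 p [617.9  41.7 159.3] jawang 0.0476 tilt [0.     0.0001] open 58.3 gf 0.0 q6 -0.17
  need tool shift [ -0.3   0.7 128.3] turn 0.0066
```

View pics/p4.png

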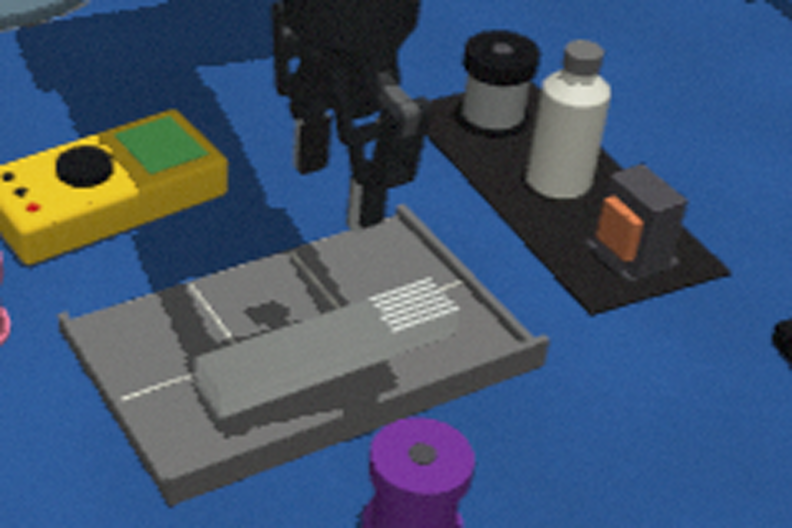

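All three stand upright on the mat, and the heatsink is untouched at (330,345). Descending on it.

Call:
servo_tool([
  [[-0.3,0.7,25],0.006,58],
  [[0,0,35],0,58],
  [[0,0,30],0,58],
  [[0,0,20],0,58],
  [[0,0,12],0,58],
  [[0,0,5],0,58],
  [[0,0,1.3],0,58],
  [[0,0,0],0,50],
  [[0,0,0],0,40],
  [[0,0,0],0,30],
  [[0,0,0],0,28],
  [[0,0,0],0,28],
  [[0,0,0],0,28],
])

```text
time_s: 25.85
eef_pos: [0.6196, 0.0406, 0.0319]
eef_rot: [0.001, 0.693, 0.721, 0.0]
wrist_force: [-2.1, 0.4, 6.0]
opening: 0.403
grasp_force: 62.9
```

```bash
python3 -c "
from h import *
to(494.2,-299.8,120,1.2758)"
```

```text
t 25.85 p [619.6  40.6  31.9] jawang 0.0406 tilt [ 0.0014 -0.0002] open 34.4 gf 62.9 q6 -0.17
  need tool shift [-335.  -139.   -88.2] turn -1.2352
```

Call:
servo_tool([
  [[0,0,-8],0,28],
  [[0,0,-20],0,28],
  [[0,0,-30],0,28],
  [[0,0,-25],0,28],
  [[-12,-5,-12],0,28],
  [[-24,-10,0],0,28],
  [[-38,-16,0],0,28],
  [[-45,-19,0],0,28],
  [[-48,-20,0],0,28],
  [[-48,-20,0],0,28],
  [[-45,-19,0],0,28],
  [[-35,-14,0],0,28],
  [[-24,-10,0],0,28],
  [[-12,-6,0],0,28],
  [[-4,0,0],0,28],
  [[0,0,0],-0.08,28],
  [[0,0,0],-0.15,28],
  [[0,0,0],-0.17,28],
  [[0,0,0],-0.17,28],
  [[0,0,0],-0.17,28],
])

```text
time_s: 28.35
eef_pos: [0.494, -0.2984, 0.1257]
eef_rot: [-0.0, 0.382, 0.924, 0.0]
wrist_force: [0.2, -0.5, -3.9]
opening: 0.41
grasp_force: 61.9
```

Call:
servo_tool([
  [[0,0,0],-0.17,28],
  [[0,0,0],-0.165,28],
  [[0,0,0],-0.11,28],
  [[0,0,0],-0.05,28],
  [[0,0,0],0,28],
  [[0,0,0],0,28],
  [[0,0,0],0,28],
])

```text
time_s: 29.22
eef_pos: [0.4937, -0.2994, 0.1259]
eef_rot: [-0.0, 0.147, 0.989, 0.0]
wrist_force: [-0.2, 0.2, -3.6]
opening: 0.406
grasp_force: 61.9
```

```bash
python3 -c "
from h import *
to(494.2,-299.8,32,1.2758)
c=snap('scene');save(c,'p5.png',(120,130,320,280),4); np.savez('s5.npz',**c)
c=snap('top');save(c,'p5t.png',(380,150,520,290),4); np.savez('t5.npz',**c)"
```

```text
t 29.23 p [ 493.7 -299.4  125.9] jawang 1.2754 tilt [-0.0001  0.0001] open 34.7 gf 61.9 q6 -2.03
  need tool shift [-0.6 -0.2 93.9] turn -0.0004
```

View pics/p5.png

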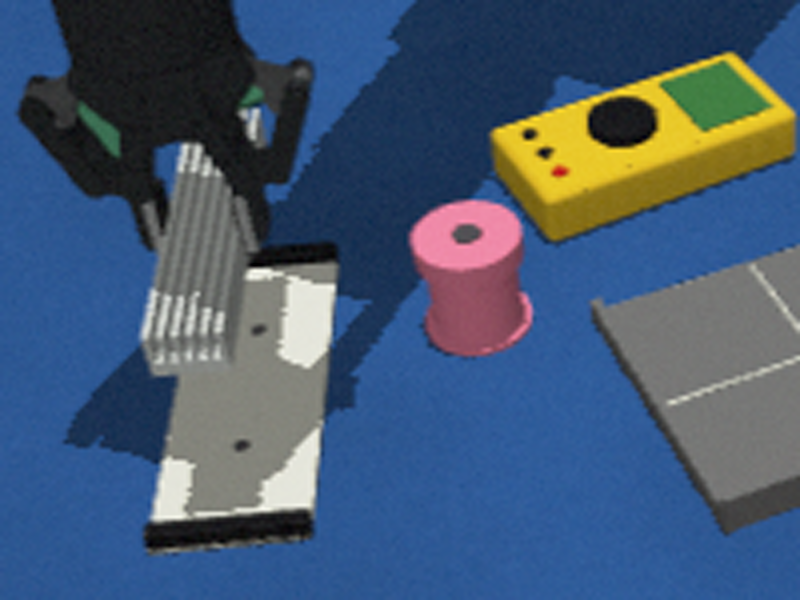

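Heatsink is held straight over the cradle, its near end at (190,350). The near rib is at (230,530). Checking the heatsink's offset from the TCP.

Run:
```python
from h import *
o=np.array([494.2,-299.8])/1e3; a=-.295; U=np.array([np.cos(a),np.sin(a)]); V=np.array([-U[1],U[0]])
for f in('s5','t5'):
    c=dict(np.load(f+'.npz')); W=cloud(c); C=c['color'].astype(int); m=(c['z_map']>0)&(W[...,2]>.09)&(W[...,2]<.128)
    d=(W[...,:2]-o); u=d@U; v=d@V; m&=(abs(v)<.03)&(abs(u)>.055)&(abs(u)<.13)
    for sg in(1,-1):
        k=m&(sg*u>0)
        if k.sum()>5: print(f,sg,k.sum(),'umax',np.percentile(sg*u[k],[90,97,99.5]).round(4)*1e3,'v',(np.percentile(v[k],[1,99])*1e3).round(1),'z',np.percentile(W[...,2][k],[5,50,95]).round(3))
for f in('scene0','top0'):
    c=dict(np.load(f+'.npz')); W=cloud(c); C=c['color'].astype(int); g=C.sum(-1); d=(W[...,:2]-o); u=d@U*1e3; v=d@V*1e3
    m=(c['z_map']>0)&(abs(v)<60)&(abs(u)<130)
    w=m&(g>300)&(np.minimum(C[...,0],C[...,1])>C[...,2]*.8); k=w&(abs(u)<90); print(f,'white v',np.percentile(v[k],[.5,99.5]).round(1),'u',np.percentile(u[w&(abs(v)<35)],[.5,99.5]).round(1))
    # slope of the long edges
    L=[(s,np.percentile(v[k&(abs(u-s)<8)],[1,99])) for s in(-75,-40,0,40,75)]; print([ (s,x.mean().round(1)) for s,x in L])
    b=m&(g<110)&(abs(v)<42)&(C[...,2]<45)
    for sg in(1,-1): print('  rib',sg,np.percentile(sg*u[b&(sg*u>90)],[1,99]).round(1))
```

```text
s5 1 430 umax [86.5 87.4 88.4] v [-17.6  18.1] z [0.104 0.119 0.126]
s5 -1 61 umax [90.  94.4 94.7] v [-17.1  18.1] z [0.109 0.122 0.127]
t5 1 305 umax [83.6 86.  86.8] v [-18.5  18. ] z [0.105 0.12  0.124]
t5 -1 237 umax [88.6 91.7 93. ] v [-5.1 18.3] z [0.103 0.12  0.124]
scene0 white v [-43.3  39. ] u [-101.8  107.1]
[(-75, np.float64(-1.9)), (-40, np.float64(-1.3)), (0, np.float64(-1.4)), (40, np.float64(-2.3)), (75, np.float64(-1.9))]
  rib 1 [101.  110.1]
  rib -1 [ 98.3 110.3]
top0 white v [-43.2  39.1] u [-99.7  99. ]
[(-75, np.float64(-0.7)), (-40, np.float64(-0.4)), (0, np.float64(-0.6)), (40, np.float64(-1.9)), (75, np.float64(-1.0))]
  rib 1 [100.  108.5]
  rib -1 [101.2 108.5]
```

Call:
servo_tool([
  [[-3,-1.3,10],0,28],
  [[0,0,22],0,28],
  [[0,0,24],0,28],
  [[0,0,16],0,28],
  [[0,0,10],0,28],
  [[0,0,5],0,28],
  [[0,0,3],0,28],
  [[0,0,1],0,28],
  [[0,0,1],0,28],
  [[0,0,0.5],0,28],
  [[0,0,0],0,28],
])

```text
time_s: 30.7
eef_pos: [0.4962, -0.3019, 0.0335]
eef_rot: [0.0, 0.147, 0.989, -0.0]
wrist_force: [-0.2, 0.4, -2.4]
opening: 0.409
grasp_force: 61.9
```

Call:
servo_tool([
  [[0,0,1],0,28],
  [[0,0,0.5],0,28],
  [[0,0,0.5],0,28],
  [[0,0,0],0,28],
])

```text
time_s: 31.2
eef_pos: [0.4961, -0.3018, 0.0318]
eef_rot: [-0.0, 0.147, 0.989, 0.0]
wrist_force: [-2.9, 2.0, 4.8]
opening: 0.41
grasp_force: 62.8
```

Call:
servo_tool([
  [[0,0,0],0,40],
  [[0,0,0],0,55],
  [[0,0,0],0,60],
  [[0,0,-10],0,62],
  [[0,0,-30],0,70],
  [[0,0,-45],0,80],
  [[0,0,-45],0,80],
  [[0,0,0],0.12,80],
  [[0,0,0],0.175,80],
  [[0,0,0],0.175,80],
  [[0,0,0],0.175,80],
  [[0,0,0],0.175,80],
  [[0,0,0],0.175,80],
  [[0,0,0],0.153,80],
  [[0,0,0],0.08,80],
  [[30,-3,0],0,80],
  [[45,-4,0],0,80],
  [[50,-4,0],0,80],
  [[50,-4,0],0,80],
  [[50,-4,0],0,80],
])

```text
time_s: 33.7
eef_pos: [0.4663, -0.0766, 0.1622]
eef_rot: [0.001, 0.69, 0.724, 0.0]
wrist_force: [0.8, -0.2, 0.3]
opening: 0.94
grasp_force: 0.0
```

Call:
servo_tool([
  [[52,-4,0],0,80],
  [[52,-4,0],0,80],
  [[52,-5,0],0,80],
  [[52,-5,0],0,80],
  [[50,-5,0],0,80],
  [[45,-4,0],0,80],
  [[40,-4,0],0,80],
  [[25,-3,0],0,80],
  [[13,0,0],0,80],
  [[0,0,0],0,80],
  [[0,0,0],0,80],
  [[0,0,0],0,80],
])

```text
time_s: 35.2
eef_pos: [0.4146, 0.3001, 0.1614]
eef_rot: [0.0, 0.691, 0.723, -0.0]
wrist_force: [-0.0, -0.1, 0.6]
opening: 0.929
grasp_force: 0.0
```

Run:
```python
from h import *
to(413.6,301.3,60,.0477)
s=snap('scene');save(s,'p6.png',(130,90,470,275),2.35); np.savez('s6.npz',**s)
t=snap('top');save(t,'p6t.png',(160,130,490,290),2.4); np.savez('t6.npz',**t)
o=np.array([494.2,-299.8])/1e3; a=-.295; U=np.array([np.cos(a),np.sin(a)]); V=np.array([-U[1],U[0]])
for c in(s,t):
    W=cloud(c); z=W[...,2]; d=(W[...,:2]-o)*1e3; u=d@U; v=d@V; m=(c['z_map']>0)&(z>.022)&(z<.04)&(abs(u)<120)&(abs(v)<40)
    r=cv2.minAreaRect(np.c_[u[m],v[m]].astype(np.float32)); print('hs in cradle',np.round(r[0],1),np.round(r[1],1),round(r[2],1),z[m].mean())
    q=(c['z_map']>0)&(abs(W[...,1]-.3)<.07)&(W[...,0]>.36)&(W[...,0]<.66)
    for n,lo,hi,x0,x1 in(('reel',.058,.075,.37,.46),('cap',.112,.13,.47,.55),('trf',.06,.072,.57,.65)):
        k=q&(z>lo)&(z<hi)&(W[...,0]>x0)&(W[...,0]<x1)
        if k.sum()>20:
            P=W[k][:,:2].astype(np.float32)*1e3; r=cv2.minAreaRect(P); print(n,k.sum(),np.round(r[0],1),np.round(r[1],1),round(r[2],1))
```

```text
t 35.2 p [414.6 300.1 161.4] jawang 0.0463 tilt [ 0.     -0.0002] open 79.4 gf 0.0 q6 0.35
  need tool shift [  1.3  -1.  101.4] turn -0.0014
hs in cradle [-0.5 -1.5] [ 37.2 184. ] 89.8 0.029225941662626594
reel 299 [412.3 301.4] [58.5 62.6] 83.1
cap 103 [510.3 301.1] [27.5 26.9] 27.3
trf 225 [608.2 298.6] [53.2 34. ] 2.5
hs in cradle [-0.2 -2.2] [ 37.7 179.7] 89.8 0.027241086437063706
reel 560 [413.5 301.3] [58.3 56.3] 87.2
cap 142 [510.2 300.7] [25.6 27.9] 42.1
trf 278 [609.1 297.6] [50.1 31.6] 0.6
```

View pics/p6.png

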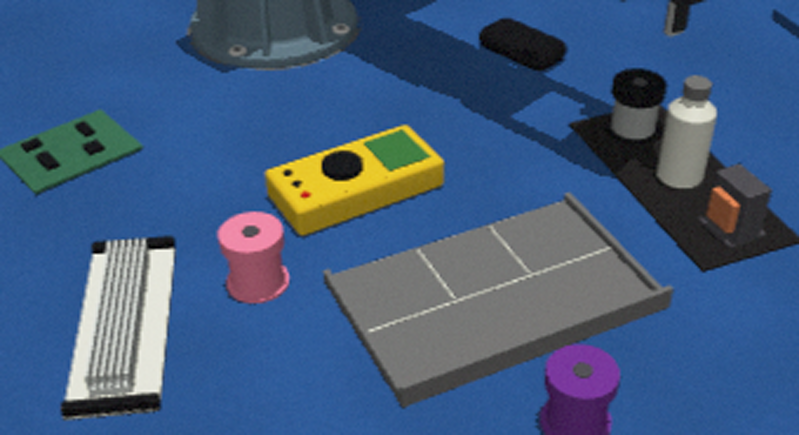

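The heatsink lies centred in the cradle, within about 1-2 mm, and the tray is empty. Now returning the reel.

Call:
servo_tool([
  [[1.3,-1.2,25],0,80],
  [[0,0,35],0,80],
  [[0,0,22],0,80],
  [[0,0,12],0,80],
  [[0,0,6],0,80],
  [[0,0,0.7],0,80],
  [[0,0,0],0,80],
  [[0,0,0],0,65],
  [[0,0,0],0,52],
  [[0,0,0],0,52],
  [[0,0,0],0,52],
  [[0,0,0],0,52],
])

```text
time_s: 36.8
eef_pos: [0.4137, 0.3025, 0.0618]
eef_rot: [0.0, 0.69, 0.724, 0.001]
wrist_force: [-1.5, -1.0, 5.9]
opening: 0.682
grasp_force: 63.7
```

```bash
python3 -c "
from h import *
to(562.8,-51.2,62,.0477)"
```

```text
t 36.8 p [413.7 302.5  61.8] jawang 0.0478 tilt [0.0014 0.0005] open 58.3 gf 63.7 q6 0.35
  need tool shift [-3.604e+02  1.320e+02 -1.000e-01] turn 0.0001
```

Call:
servo_tool([
  [[0,0,-8],0,52],
  [[0,0,-16],0,52],
  [[0,0,-16],0,52],
  [[-14,5,-8],0,52],
  [[-28,10,0],0,52],
  [[-42,16,0],0,52],
  [[-48,18,0],0,52],
  [[-48,18,0],0,52],
  [[-48,18,0],0,52],
  [[-44,16,0],0,52],
  [[-36,13,0],0,52],
  [[-25,9,0],0,52],
  [[-16,6,0],0,52],
  [[-10.2,3,0],0,52],
  [[0,0,0],0,52],
  [[0,0,10],0,52],
  [[0,0,15],0,52],
  [[0,0,8],0,52],
  [[0,0,0],0,52],
  [[0,0,0],0,52],
])

```text
time_s: 39.3
eef_pos: [0.5622, -0.0502, 0.0758]
eef_rot: [0.0, 0.69, 0.724, 0.0]
wrist_force: [0.3, 0.5, -2.7]
opening: 0.681
grasp_force: 64.9
```

Run:
```python
from h import *
to(562.8,-50.0,63.8,.0477)
s=snap('scene'); t=snap('top')
for c in(s,t):
    W=cloud(c); z=W[...,2]; C=c['color'].astype(int).sum(-1)
    k=(c['z_map']>0)&(abs(W[...,0]-.563)<.045)&(abs(W[...,1]+.051)<.045)&(z>.03)&(z<.066)&(C>120)
    P=W[k]*1e3; print(k.sum(), np.percentile(P,[2,50,98],axis=0).round(1).tolist())
```

```text
t 39.3 p [562.2 -50.2  75.8] jawang 0.0478 tilt [ 0.0002 -0.0001] open 58.1 gf 64.9 q6 -0.35
  need tool shift [ 0.2  0.6 12. ] turn 0.0001
210 [[556.5, -75.0, 30.7], [581.2, -62.6, 44.5], [596.5, -33.4, 62.9]]Traceback (most recent call last):
  File "<stdin>", line 7, in <module>
    return _quantile_unchecked(
        a, q, axis, out, overwrite_input, method, keepdims, weights)
    return _ureduce(a,
                    func=_quantile_ureduce_func,
    ...<5 lines>...
                    overwrite_input=overwrite_input,
                    method=method)
    r = func(a, **kwargs)
    result = _quantile(arr,
                       quantiles=q,
    ...<2 lines>...
                       out=out,
                       weights=wgt)
    slices_having_nans = np.isnan(arr[-1, ...])
                                  ~~~^^^^^^^^^
IndexError: index -1 is out of bounds for axis 0 with size 0
```

Position is good, so lower.

Call:
servo_tool([
  [[0.2,0.6,4],0,52],
  [[0,0,3],0,52],
  [[0,0,2],0,52],
  [[0,0,1],0,52],
  [[0,0,0.7],0,52],
  [[0,0,0.7],0,52],
  [[0,0,0],0,52],
  [[0,0,0],0,52],
])

```text
time_s: 40.4
eef_pos: [0.5627, -0.0501, 0.0644]
eef_rot: [0.0, 0.69, 0.724, 0.0]
wrist_force: [0.0, -0.6, -2.6]
opening: 0.68
grasp_force: 64.9
```

Call:
servo_tool([
  [[0,0,0.7],0,52],
  [[0,0,0.5],0,52],
  [[0,0,0],0,52],
])

```text
time_s: 40.78
eef_pos: [0.5628, -0.0501, 0.0639]
eef_rot: [0.0, 0.69, 0.724, -0.0]
wrist_force: [-3.0, 0.1, 4.1]
opening: 0.685
grasp_force: 65.7
```

Call:
servo_tool([
  [[0,0,0],0,65],
  [[0,0,0],0,78],
  [[0,0,0],0,78],
  [[0,0,-10],0,78],
  [[0,0,-36],0,78],
  [[0,0,-40],0,70],
  [[15,-2,-40],0,70],
  [[40,-4,0],0,70],
  [[52,-5,0],0,70],
  [[54,-5.5,0],0,70],
  [[54,-5,0],0,70],
  [[54,-5,0],0,70],
  [[44,-5,0],0,70],
  [[28,-3,0],0,70],
  [[11.9,-1,0],0,70],
  [[0,0,0],0,70],
  [[0,0,0],0,70],
  [[0,0,0],0,70],
  [[0,0,0],0,70],
])

```text
time_s: 43.15
eef_pos: [0.5107, 0.3, 0.1891]
eef_rot: [0.0, 0.69, 0.723, -0.0]
wrist_force: [0.7, 0.3, -0.2]
opening: 0.82
grasp_force: 0.0
```

Run:
```python
from h import *
to(510.5,300.7,79,.0477)
for n in('scene','top'):
    c=snap(n); W=cloud(c); z=W[...,2]
    k=(c['z_map']>0)&(abs(W[...,0]-.563)<.045)&(abs(W[...,1]+.051)<.045)&(z>.06)
    P=W[k][:,:2].astype(np.float32)*1e3; r=cv2.minAreaRect(P); print('reel',np.round(r[0],1),np.round(r[1],1),z[k].mean(), np.round(cv2.minEnclosingCircle(P)[0],1))
    save(c,n+'7.png')
```

```text
t 43.15 p [510.7 300.  189.1] jawang 0.0465 tilt [ 0.     -0.0001] open 70.0 gf 0.0 q6 0.28
  need tool shift [ 7.000e-01 -1.000e-01  1.101e+02] turn -0.0012
reel [563.4 -50.1] [59.1 60.1] 0.07016952216808582 [562.4 -51.1]
reel [563.  -49.6] [57.4 58.1] 0.06824631039420619 [562.2 -50.5]
```

Call:
servo_tool([
  [[0.5,-0.1,25],0,70],
  [[0,0,30],0,70],
  [[0,0,25],0,70],
  [[0,0,16],0,70],
  [[0,0,10],0,70],
  [[0,0,4],0,70],
  [[0,0,0],0,70],
  [[0,0,0],0,60],
  [[0,0,0],0,50],
  [[0,0,0],0,42],
  [[0,0,0],0,42],
  [[0,0,0],0,42],
  [[0,0,0],0,42],
])

```text
time_s: 44.88
eef_pos: [0.5109, 0.3015, 0.0803]
eef_rot: [0.0, 0.69, 0.724, 0.001]
wrist_force: [-1.4, -0.7, 4.6]
opening: 0.572
grasp_force: 62.5
```

```bash
python3 -c "
from h import *
to(558.9,30.7,120,.0477)"
```

```text
t 44.88 p [510.9 301.5  80.3] jawang 0.0477 tilt [0.0016 0.0006] open 48.8 gf 62.5 q6 0.29
  need tool shift [-272.8   35.1  -39.8] turn -0.0
```

Call:
servo_tool([
  [[0,0,-8],0,42],
  [[0,0,-15],0,42],
  [[0,0,-14],0,42],
  [[-12,1,-3],0,42],
  [[-24,3,0],0,42],
  [[-36,5,0],0,42],
  [[-42,6,0],0,42],
  [[-42,6,0],0,42],
  [[-40,5,0],0,42],
  [[-34,4,0],0,42],
  [[-22,3,0],0,42],
  [[-13,2,0],0,42],
  [[-7.3,0.1,0],0,42],
  [[0,0,0],0,42],
  [[0,0,10],0,42],
  [[0,0,12],0,42],
  [[0,0,6],0,42],
  [[0,0,3],0,42],
  [[0,0,0],0,42],
  [[0,0,0],0,42],
])

```text
time_s: 47.38
eef_pos: [0.5586, 0.0309, 0.0884]
eef_rot: [0.0, 0.69, 0.724, 0.0]
wrist_force: [0.1, -0.3, -1.0]
opening: 0.57
grasp_force: 62.0
```

```bash
python3 -c "
from h import *
to(558.9,31.0,82.3,.0477)"
```

```text
t 47.38 p [558.6  30.9  88.4] jawang 0.0476 tilt [ 0.0007 -0.0001] open 48.7 gf 62.0 q6 -0.2
  need tool shift [0.1 0.3 6.1] turn -0.0001
```

Call:
servo_tool([
  [[0,0.3,2.5],0,42],
  [[0,0,1.5],0,42],
  [[0,0,1],0,42],
  [[0,0,0.7],0,42],
  [[0,0,0],0,42],
  [[0,0,0],0,42],
])

```text
time_s: 48.12
eef_pos: [0.5586, 0.0309, 0.0824]
eef_rot: [0.0, 0.69, 0.724, 0.0]
wrist_force: [-0.1, 1.0, -0.9]
opening: 0.567
grasp_force: 62.2
```

Call:
servo_tool([
  [[0,0,0.5],0,42],
  [[0,0,0.4],0,42],
  [[0,0,0],0,42],
])

```text
time_s: 48.5
eef_pos: [0.5587, 0.0309, 0.0823]
eef_rot: [0.0, 0.69, 0.724, -0.0]
wrist_force: [-2.4, -0.4, 6.2]
opening: 0.566
grasp_force: 62.8
```

Call:
servo_tool([
  [[0,0,0],0,58],
  [[0,0,0],0,70],
  [[0,0,0],0,70],
  [[0,0,-10],0,70],
  [[0,0,-30],0,70],
  [[0,0,-38],0,66],
  [[18,4,-32],0,66],
  [[42,10,0],0,66],
  [[50,12,0],0,66],
  [[50,12,0],0,66],
  [[48,12,0],0,66],
  [[36,8,0],0,66],
  [[20.5,4.7,30],0,66],
  [[0,0,30],0,66],
  [[0,0,15],0,66],
  [[0,0,0],0,66],
  [[0,0,0],0,66],
  [[0,0,0],0,66],
])

```text
time_s: 50.75
eef_pos: [0.6096, 0.2981, 0.1183]
eef_rot: [0.001, 0.69, 0.724, 0.001]
wrist_force: [0.0, -0.3, -0.0]
opening: 0.771
grasp_force: 0.0
```

Run:
```python
from h import *
to(608.7,298.1,59,.0477)
for n in('scene','top'):
    c=snap(n); W=cloud(c); z=W[...,2]
    k=(c['z_map']>0)&(abs(W[...,0]-.56)<.045)&(abs(W[...,1]-.031)<.035)&(z>.112)
    P=W[k][:,:2].astype(np.float32)*1e3; r=cv2.minAreaRect(P); print('cap',np.round(r[0],1),np.round(r[1],1),z[k].mean())
    if n=='scene': save(c,'p8.png',(250,70,490,270),3)
```

```text
t 50.75 p [609.6 298.1 118.3] jawang 0.0471 tilt [0.0026 0.0007] open 65.8 gf 0.0 q6 0.23
  need tool shift [ 0.  -1.1 59.3] turn -0.0006
cap [558.4  30.6] [26.1 28.3] 0.12227533311103773
cap [558.3  31.6] [26. 26.] 0.12214848719157445
```

View pics/p8.png

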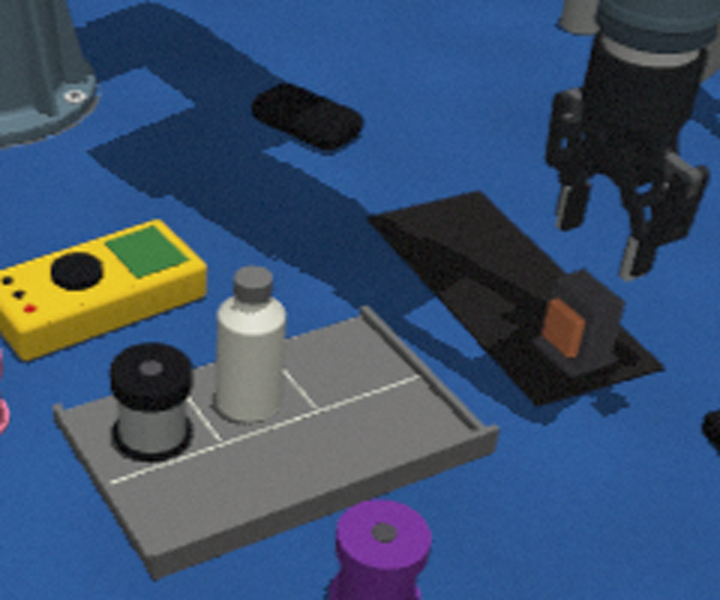

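The reel at (152,400) and the bottle at (250,345) stand in their bays. The transformer at (585,320) is below the gripper.

Call:
servo_tool([
  [[0,-1,20],0,66],
  [[0,0,20],0,66],
  [[0,0,13],0,66],
  [[0,0,6.5],0,66],
  [[0,0,0],0,66],
  [[0,0,0],0,58],
  [[0,0,0],0,50],
  [[0,0,0],0,40],
  [[0,0,0],0,40],
  [[0,0,0],0,40],
  [[0,0,0],0,40],
])

```text
time_s: 52.22
eef_pos: [0.6087, 0.2983, 0.0584]
eef_rot: [0.001, 0.69, 0.724, 0.001]
wrist_force: [1.8, 0.3, 5.7]
opening: 0.573
grasp_force: 63.6
```

```bash
python3 -c "
from h import *
to(555,112.5,62,.0477)"
```

```text
t 52.23 p [608.7 298.3  58.4] jawang 0.0475 tilt [0.0027 0.0007] open 49.0 gf 63.6 q6 0.23
  need tool shift [-183.   -62.5   -3.9] turn -0.0002
```

Call:
servo_tool([
  [[0,0,-8],0,40],
  [[0,0,-16],0,40],
  [[0,0,-16],0,40],
  [[-12,-4,-5],0,40],
  [[-24,-8,0],0,40],
  [[-32,-11,0],0,40],
  [[-32,-11,0],0,40],
  [[-32,-11,0],0,40],
  [[-26,-9,0],0,40],
  [[-16,-6,0],0,40],
  [[-9,-2.5,0],0,40],
  [[0,0,0],0,40],
  [[0,0,0],0,40],
  [[0,0,12],0,40],
  [[0,0,14],0,40],
  [[0,0,6],0,40],
  [[0,0,3],0,40],
  [[0,0,0],0,40],
  [[0,0,0],0,40],
])

```text
time_s: 54.6
eef_pos: [0.5542, 0.1123, 0.0674]
eef_rot: [0.0, 0.69, 0.724, 0.0]
wrist_force: [0.0, -0.5, -4.0]
opening: 0.576
grasp_force: 62.8
```

```bash
python3 -c "
from h import *
to(555,112.5,60.4,.0477)"
```

```text
t 54.6 p [554.2 112.3  67.4] jawang 0.0475 tilt [0.0008 0.    ] open 49.2 gf 62.8 q6 -0.06
  need tool shift [0.2 0.8 7. ] turn -0.0002
```

Call:
servo_tool([
  [[0.2,0.8,2.5],0,40],
  [[0,0,1.5],0,40],
  [[0,0,1],0,40],
  [[0,0,0.8],0,40],
  [[0,0,0.6],0,40],
  [[0,0,0],0,40],
  [[0,0,0],0,40],
])

```text
time_s: 55.48
eef_pos: [0.5547, 0.1125, 0.0606]
eef_rot: [0.0, 0.69, 0.724, 0.0]
wrist_force: [-0.2, -0.1, -3.4]
opening: 0.573
grasp_force: 62.8
```

Call:
servo_tool([
  [[0,0,0.5],0,40],
  [[0,0,0.4],0,40],
  [[0,0,0],0,40],
])

```text
time_s: 55.85
eef_pos: [0.5548, 0.1125, 0.0603]
eef_rot: [0.0, 0.69, 0.724, 0.0]
wrist_force: [-3.7, -0.6, 5.5]
opening: 0.572
grasp_force: 63.7
```

Contact. Release, rise and back off towards the mat so both cameras see the tray.

Call:
servo_tool([
  [[0,0,0],0,55],
  [[0,0,0],0,66],
  [[0,0,0],0,66],
  [[0,0,-10],0,66],
  [[0,0,-30],0,66],
  [[0,0,-40],0,66],
  [[0,0,-40],0,66],
  [[40,0,0],0,66],
  [[50,0,0],0,66],
  [[50,0,0],0,66],
  [[50,0,0],0,66],
  [[30,0,0],0,66],
  [[0,0,0],0,66],
  [[0,0,0],0,66],
])

```text
time_s: 57.6
eef_pos: [0.5442, 0.3318, 0.1799]
eef_rot: [0.0, 0.69, 0.724, -0.0]
wrist_force: [0.1, -0.5, 0.5]
opening: 0.77
grasp_force: 0.0
```

Run:
```python
from h import *
for n in('scene','top'):
    c=snap(n); W=cloud(c); z=W[...,2]; ok=c['z_map']>0
    def sh(l,x,y,h,lo,hi):
        k=ok&(abs(W[...,0]-x)<h)&(abs(W[...,1]-y)<h)&(z>lo)&(z<hi); P=W[k][:,:2].astype(np.float32)*1e3; r=cv2.minAreaRect(P); print(n,l,np.round(r[0],1),np.round(r[1],1),round(r[2],1),z[k].mean().round(4))
    sh('trf',.555,.1125,.04,.061,.075); sh('cap',.559,.031,.035,.112,.13); sh('reel',.563,-.051,.04,.06,.075); sh('hs',.4942,-.2998,.1,.022,.04); sh('dmm',.3885,-.0304,.11,.03,.05)
    save(c,'p9%s.png'%n[0],(130,90,490,275) if n=='scene' else (240,140,375,235),2.2 if n=='scene' else 5.9)
```

```text
scene trf [554.  111.9] [52.1 31.2] 4.6 0.0682
scene cap [559.4  30.2] [26.4 27.4] 49.7 0.1224
scene reel [562.5 -50.1] [59.5 59.3] 88.7 0.0703
scene hs [ 492.7 -301.2] [ 37.1 184.8] 73.2 0.0292
scene dmm [388. -31.] [ 89.5 174.1] 6.5 0.0381
top trf [554.2 111.9] [30.6 49.2] 89.5 0.0661
top cap [558.5  31.6] [25.8 26.4] 88.5 0.1222
top reel [563.1 -49.5] [57.4 58.2] 88.8 0.0682
top hs [ 493.5 -301.4] [ 37.4 180. ] 72.9 0.0272
top dmm [388.4 -30.2] [ 84.5 173.9] 7.0 0.0352
```

View pics/p9s.png

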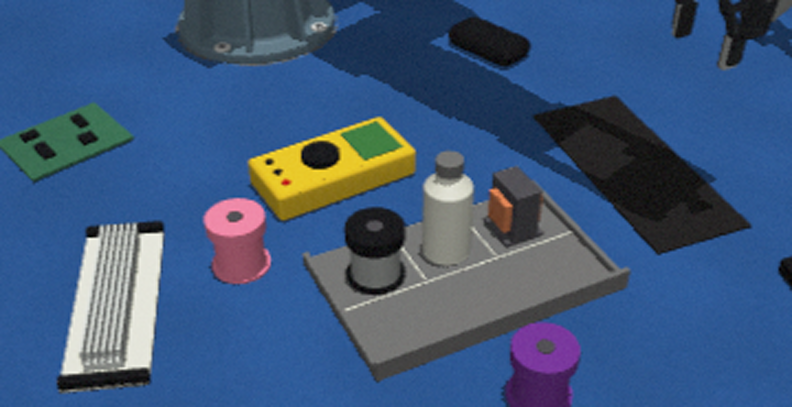

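View pics/p9t.png

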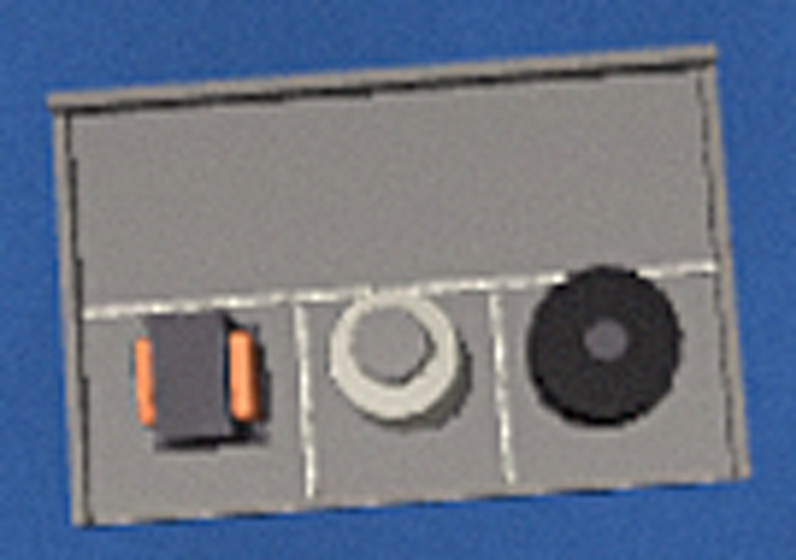

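All three are upright in their own bays at the same pixels as at the start: transformer (190,380), bottle (395,350), reel (605,345). The heatsink is in the cradle and the multimeter has not moved, so I'm handing in.

```bash
python3 -c "
from bench import ctrl
print(ctrl.hand_in())"
```

```text
the job is handed in; nothing more can be done
None
```

The job is handed in at about 58 s of the 141 s: the heatsink lies fins up in the middle of the cradle, the bottle, reel and transformer stand upright in the bays they came from, each within about 1 mm of its starting place and the transformer square, and the multimeter has not moved.

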